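# Balance a mobile arm across the ridge

## Robot

A 7-joint arm with a two-finger parallel gripper is mounted at the origin on a cart in front of the work surface, level with it; the furniture and walls round the work are solid. World frame = base frame: x ahead of the robot, y to its left, z up, the work surface at z = 0. Lengths are in mm, angles in rad, forces in N, time in s.
With the tool pointing down it reaches from about 425 to 800 mm from the base axis. Payload 8.3 kg.
Tool frame: the origin (TCP) lies on the centre line of the jaws, within the pads' length; the fingertips stand 17 mm ahead of it and the grasp point (between the pads) lies 2 mm behind it; x points along the fingers, y is the direction in which the jaws open and shut, and the axes are right-handed (so a half turn about x gives the same grasp; the last joint's range is limited). The gripper opens to 85 mm and grips with 20 to 120 N. Pads are 22 mm wide; open, the fingers measure 114 mm over their backs; the gripper's body (76 mm by 85 mm) begins 54 mm behind the grasp point. The pads swing forward as they close: fully open they stand 13 mm farther back than shut.
Start: joints at [1.284, 0.383, 0.016, 1.37, -0.006, 1.388, -0.046], TCP at [138.749, -609.387, 248.279] pointing down, gripper open.
Joint ranges: [-2.95, 2.95], [-0.25, 2.06], [-1.52, 1.56], [0.18, 2.33], [-1.44, 4.58], [0.02, 2.06], [-3.01, 3.01]. Speed limits (rad/s): [2.39, 2.39, 3.01, 3.01, 3.14, 3.14, 3.14].

## Interface

Orientations are given as a unit quaternion [x, y, z, w].
In Python, from cell import manip gives the robot as it stands.
- The arm moves only by the tool move_arm, never from a script. Its argument "series" is a list of rows, each a list of 5 numbers: the shift along the tool's x, y, z in cm, then the turn about the tool's x in degrees, then the opening, from 0 (shut) to 1 (fully open). In form: [[tx, ty, tz, yaw, fingers], ...]. A call has 1 to 8 rows; each row shifts and turns the commanded pose from where the row before left it, along the tool's axes as they then stand; what a row does not reach is not made up. A row lasts 1/10 s, in which the tool goes at most 50 mm and 8.59 degrees, less where a joint would pass 70% of its speed; a pose out of reach is approached as far as the arm can. A call with a gripper value outside its range is refused whole. The fingers move at their own pace and stop on an object; "squeeze" is the grip in N (left out, the last holds). Time passes only in rows, so rows that do not move let the fingers close. It gives the time, the measured TCP pose, the force and the opening at its end, in the units of the state.
- manip.get_state(): the state, without advancing time (a new reading comes with each control period).
- manip.snapshot(name): name is "scene" or "top" or "wrist"; returns a dict with "color" (480x640x3 uint8, red, green, blue), "fovy" (degrees; the focal length in pixels is half the picture's height over the tangent of half this angle, whatever the lens; pixels are square), "cx", "cy" (the principal point, pixels), "view" (4x4, takes a point from world to camera coordinates); the wrist camera has in their place "T_tool_cam" (4x4, takes a point from camera to tool coordinates, whose origin is the TCP and whose axes are the tool frame's). Camera axes: x right, y up, looking along -z (the intrinsics and any distortion apply to the point x, -y, -z); pixel columns grow to the right and rows downward; lengths in mm; the calibration is good to about 2 mm. A picture is of the moment at which its call begins: read the wrist's pose just before it. There is no depth.
- manip.job_done(): hands the job in, once; it reports no verdict.
The state is a dict: "time_s": time; "joints": joint angles; "dq": joint speeds; "joint_torque": joint torques, N m; "tool_pos": TCP position; "ee_rot": TCP orientation; "ft_force": force on the tool from outside, world axes, zero at the start; "moment": the same for the moment, N m; "opening": finger opening in mm.
Only numpy, scipy, OpenCV 4.12 (cv2) and the standard library are available. Lean on these libraries where they do the work, as an engineer would, in place of code of your own. Each camera call takes 0.05 s, during which the arm holds its last target.

## Task

Take the arm of the hanging mobile (the wooden bar with a white ball on one end and a brass sleeve on it) out of its sloping rack and balance it level, square across the narrow ridge of the wooden stand, so that we can see where its hanging cord must go. Let go of it, so that it rests on the ridge alone, and leave the other things on the table where they are.

Things in the scene. Friction and masses are not known exactly. Their poses are not given: they have to be found in the camera images.
- bar_mid (a point): Reference point of the mobile arm, on the mid-line of its wooden bar, half-way up. x runs along the bar towards the white ball, y across it, z out of its upper face. Bar 30 mm wide, 14 mm thick, from x = -100 to +64 mm; ball 38 mm across, centre at x = +80 mm. Grip it across the 30 mm width between the brass sleeve and, in the rack, the upper fork (at x = 50 to 60 mm).
- sleeve (a joint): Where the brass sleeve (28 mm long, 42 mm wide, 28 mm high, stiff round the bar, on its -x half) sits: its middle is at x = -0.055 m + this value, in the bar_mid frame. Range -0.015 to +0.015 m. It takes about 6 N to shift; it need not be moved.
- rack: Fixed wooden rack, base 185 x 66 x 14 mm, origin at the middle of its underside. Two open-topped forks (slots 33 mm wide, cheeks 11 mm high beside the bar) hold the arm along the rack's x axis, low end at -x; the ball lies just beyond the upper fork. bar_mid is about 81 mm above the table. Under the bar, between the forks, it is free down to the base.
- ridge (a point): Middle of the flat top of the stand's ridge, 100 mm above the table. The flat is 12 mm wide across the ridge (its x) and only 20 mm long (its y); the bar is to lie along x, either way round. The upright below, with two sloping legs, is also 20 mm wide in y and runs down to a base 96 x 80 x 14 mm. Fixed.
- stand: The wooden balancing stand that carries the ridge; origin at the middle of its underside. Fixed.
- mobile_arm: The same mobile arm; origin on the underside of the bar, 7 mm below bar_mid, same axes. Bar and ball together weigh 0.12 kg with their own centre of mass at x = +39 mm; the brass sleeve on it weighs 0.18 kg; weights may be up to a tenth off. It starts lying in the rack, sloping 30 degrees, ball end up and away from the robot.
- ink_pad: Bystander: flat black ink pad 57 x 80 x 14 mm, origin at the middle of its underside.
- tape: Bystander: roll of brown paper tape standing on end, 69 mm across, 50 mm high, origin at the middle of its underside.
- block: Bystander: small wooden stamp block 34 x 34 x 24 mm, origin at the middle of its underside.
- jar: Bystander: black-lidded candle jar, 57 mm across, 63 mm high, origin at the middle of its underside.
- pestle_b: Bystander: white stoneware pestle lying down, 23 x 124 x 23 mm, origin at the middle of its underside.

How it is judged (in metres and radians):
On the way:
1. the arm is lifted out of the rack (contact force between mobile_arm and rack below 0.05 N and distance of bar_mid from where it was at the start of the episode above 0.04 m), for 0.2 s.
At the end, for the whole second after the job is handed in: The arm lies on the stand's ridge alone, level within 5 degrees, upper face up, its underside at ridge height within 6 mm, along the ridge's x axis within 20 degrees (either way round), at rest and released (contact force between mobile_arm and stand above 1 N and contact force between mobile_arm and rack below 0.05 N and angle between mobile_arm's own z axis and vertical below 0.09 rad and z of mobile_arm in the frame of ridge between -0.006 and 0.006 m and angle between the x axis of mobile_arm and the x axis of ridge, either way round below 0.35 rad and linear speed of mobile_arm below 0.02 m/s and angular speed of mobile_arm below 0.15 rad/s); the robot touches nothing.
It fails at once if a bystander (ink pad, tape, block, jar, pestle) is shifted by more than 30 mm (distance of any of ink_pad, tape, block, jar, pestle_b from where it was at the start of the episode above 0.03 m).
It also fails if it takes over 40 s, if anything falls off the work surface, if the arm or the gripper's body presses on something with over 40 N, if the wrist force passes 120 N, or if a joint passes its speed limit or range.

## Working session

There is one attempt and no reset: what is moved stays moved. The work goes in short steps, Python scripts to look and compute and a tool call to move; the robot and the scene stay as the last step left them, time stands still between calls to the robot, and variables do not carry over. Pictures are saved under pics/ and viewed, and the job is handed in when it is done.

Besides the shell and the picture viewer there is one more tool, called after "Emit:" in YAML: its name, and indented under it one key for each argument. move_arm: Moves the arm, as the interface text tells. Its arguments: {"type":"object","properties":{"series":{"type":"array","items":{"type":"array","items":{"type":"number"}}},"squeeze":{"type":"number"}},"required":["series"]}

```bash
mkdir -p pics; ls; cat > h.py <<'E'
import numpy as np, cv2
from cell import manip
def snap(n,f):
    s=manip.snapshot(n); cv2.imwrite('pics/'+f,s['color'][:,:,::-1]); return s
E
python3 - <<'E'
from h import *
import pickle
print(manip.get_state())
for n in ['scene','top','wrist']:
    s=snap(n,n+'0.png'); pickle.dump(s,open(n+'0.pkl','wb'))
    print(n,{k:v for k,v in s.items() if k!='color'})
E
```

```text
pics
{'time_s': 0.0, 'joints': array([ 1.28412453,  0.3842922 ,  0.0163733 ,  1.37115927, -0.0062624 ,
        1.38817368, -0.04650832]), 'dq': array([ 6.81999833e-05, -1.05255238e-03,  7.83405432e-04, -5.65463830e-04,
        9.94173981e-04,  6.38281225e-04, -2.78656239e-04]), 'joint_torque': array([ 3.77472379e-04, -6.27590489e+01,  8.44394825e-01, -3.71821189e+01,
        1.66557828e-02,  1.42984930e-02, -4.44988848e-05]), 'tool_pos': array([ 138.61429961, -608.96092657,  247.24282306]), 'ee_rot': array([-0.70257828, -0.07966547,  0.70278698, -0.07827927]), 'ft_force': array([ 0.11540469, -0.47051631,  0.23441104]), 'moment': array([0.0285091 , 0.02130328, 0.03312811]), 'opening': 85.20908241870895}
scene {'fovy': 47.318884224380426, 'cx': 327.82216762282206, 'cy': 235.66515637693817, 'view': array([[-5.51255229e-01, -8.34255803e-01,  1.16158745e-02,
         3.97960346e+02],
       [ 3.83132135e-01, -2.40747412e-01,  8.91768160e-01,
        -2.70104667e+02],
       [-7.41166270e-01,  4.96042276e-01,  4.52343477e-01,
        -6.47977720e+02],
       [ 0.00000000e+00,  0.00000000e+
[... 222 characters left out ...]
],
       [ 9.93539382e-01,  1.80339688e-02,  1.12045847e-01,
        -5.75464692e+02],
       [-1.12242435e-01,  1.02820951e-02,  9.93627654e-01,
        -9.52353377e+02],
       [ 0.00000000e+00,  0.00000000e+00,  0.00000000e+00,
         1.00000000e+00]])}
wrist {'fovy': 69.45806585317321, 'cx': 317.9127934992971, 'cy': 234.72405873572822, 'T_tool_cam': array([[ 6.33816699e-04,  2.59457772e-01, -9.65754246e-01,
        -1.25901433e+02],
       [ 9.99999566e-01, -8.23782119e-04,  4.34975826e-04,
        -3.36499963e-01],
       [-6.82713220e-04, -9.65754102e-01, -2.59458181e-01,
        -6.58037451e+01],
       [ 0.00000000e+00,  0.00000000e+00,  0.00000000e+00,
         1.00000000e+00]])}
```

View pics/scene0.png

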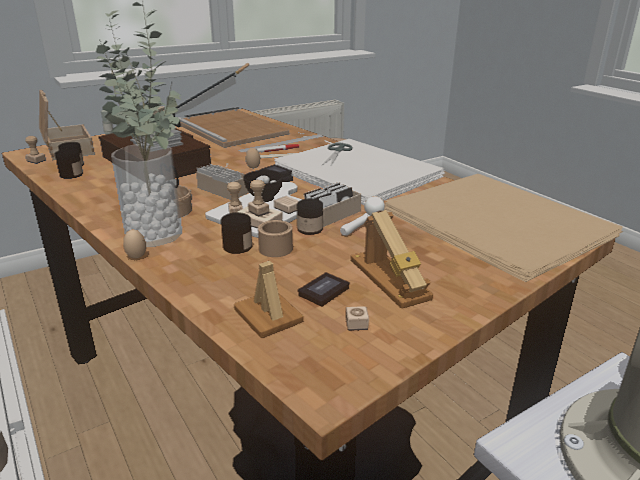

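View pics/top0.png

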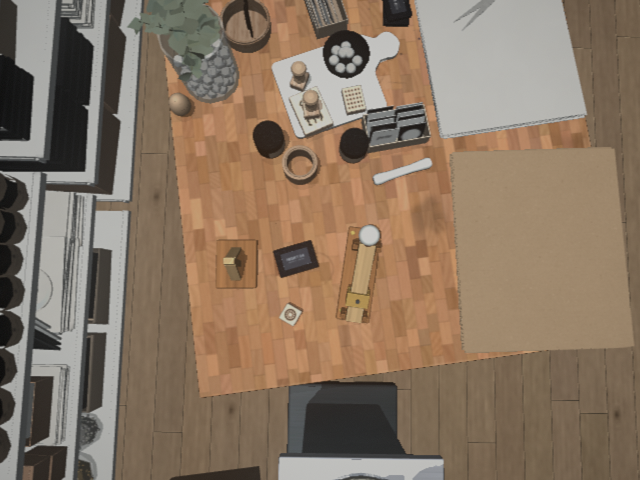

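View pics/wrist0.png

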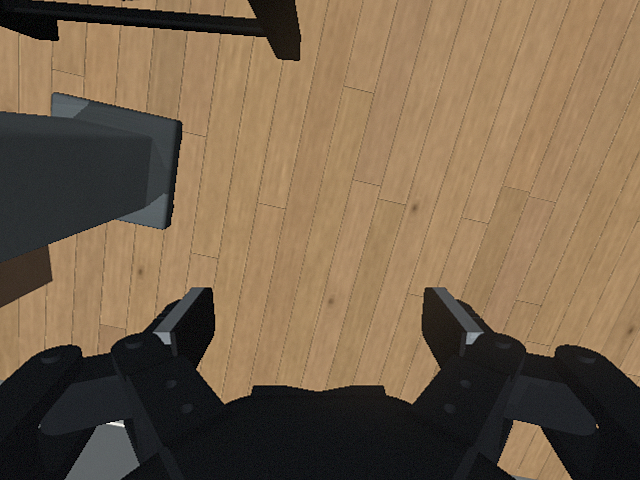

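The top view shows the rack with the arm at about (360,275), ball at (370,235) and sleeve at (357,300). The stand is at (237,264), the ink pad at (296,259) and the block at (291,314). I'll zoom in to measure.

```bash
cat >> h.py <<'E'
import pickle
def f_of(s): return 240/np.tan(np.radians(s['fovy']/2))
def Tcw(s,st=None):
    "camera->world"
    if 'view' in s: return np.linalg.inv(s['view'])
    from scipy.spatial.transform import Rotation as R
    T=np.eye(4);T[:3,:3]=R.from_quat(st['ee_rot']).as_matrix();T[:3,3]=st['tool_pos'];return T@s['T_tool_cam']
def back(s,px,z,st=None):
    T=Tcw(s,st);f=f_of(s);d=T[:3,:3]@np.array([(px[0]-s['cx'])/f,-(px[1]-s['cy'])/f,-1.]);o=T[:3,3]
    return o+d*(z-o[2])/d[2]
def proj(s,P,st=None):
    P=np.atleast_2d(P);q=(np.linalg.inv(Tcw(s,st))@np.c_[P,np.ones(len(P))].T)[:3]
    f=f_of(s);return np.c_[s['cx']+f*q[0]/-q[2],s['cy']-f*q[1]/-q[2]]
def crop(s,f,x0,y0,w,h,k):
    c=cv2.resize(s['color'][y0:y0+h,x0:x0+w,::-1],None,fx=k,fy=k,interpolation=cv2.INTER_CUBIC);cv2.imwrite('pics/'+f,c)
E
python3 - <<'E'
from h import *
s=pickle.load(open('top0.pkl','rb'))
crop(s,'t1.png',205,215,190,120,4)
s=pickle.load(open('scene0.pkl','rb'))
crop(s,'s1.png',225,185,215,150,3)
E
```

```text
(no output)
```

View pics/t1.png

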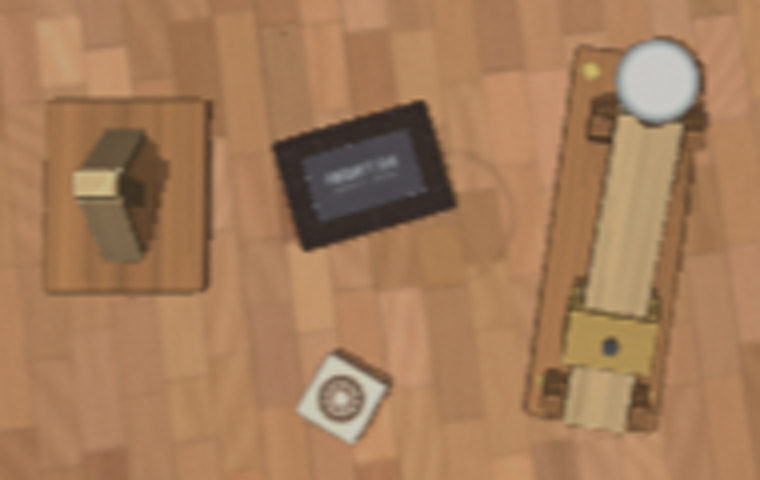

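View pics/s1.png

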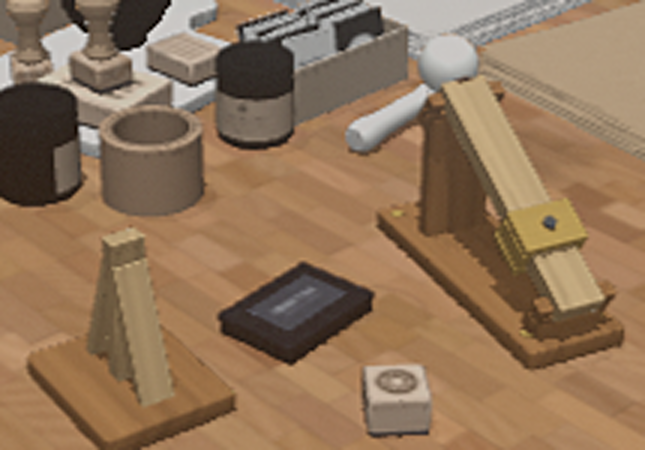

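```bash
python3 - <<'E'
from h import *
s=pickle.load(open('top0.pkl','rb'))
def b(u,v,z): return back(s,(205+(u+.5)/4-.5,215+(v+.5)/4-.5),z)
p=lambda n,*a: print(n,np.round(b(*a),1))
for n,u,v,z in [('rackFL',525,412,14),('rackFR',655,430,14),('rackBL',580,47,14),('ball',658,80,81+40*1.0+0),('sleevetop mid',610,340,68),
 ('slv NL',566,359,60),('slv NR',652,374,60),('slv FL',572,308,73),('slv FR',659,320,73),
 ('barUL',618,115,110),('barUR',685,125,110),('barLL',566,425,38),('barLR',630,432,38),
 ('stBL',48,100,14),('stBR',208,100,14),('stFR',208,292,14),('stFL',48,292,14),
 ('rd1',74,172,100),('rd2',118,170,100),('rd3',75,198,100),('rd4',118,198,100),('blk',343,398,24),('ink',365,175,14)]: p(n,u,v,z)
E
```

```text
rackFL [416.7  54.9  14. ]
rackFR [409.   -8.9  14. ]
rackBL [597.5  29.9  14. ]
ball [568.9   1.7 121. ]
sleevetop mid [453.   17.9  68. ]
slv NL [443.7  37.8  60. ]
slv NR [437.4  -2.6  60. ]
slv FL [467.5  36.   73. ]
slv FR [462.6  -4.4  73. ]
barUL [554.   18.5 110. ]
barUR [550.1 -11.7 110. ]
barLL [412.   36.1  38. ]
barLR [409.2   5.5  38. ]
stBL [566.1 294.1  14. ]
stBR [567.5 214.7  14. ]
stFR [472.5 211.7  14. ]
stFL [471.2 290.2  14. ]
rd1 [524.7 263.7 100. ]
rd2 [526.  243.8 100. ]
rd3 [513.  262.8 100. ]
rd4 [513.3 243.4 100. ]
blk [422.5 143.6  24. ]
ink [531.5 135.8  14. ]
```

```bash
cat >> h.py <<'E'
from scipy.spatial.transform import Rotation as R
def plan(target, yaw=None):
    "target TCP world mm; yaw=dir (deg) wanted for tool z (mod 180). prints shift in tool axes cm now, and turn"
    st=manip.get_state();M=R.from_quat(st['ee_rot']).as_matrix()
    print('t',st['time_s'],'pos',np.round(st['tool_pos'],1),'x',np.round(M[:,0],3),'y',np.round(M[:,1],3),'z',np.round(M[:,2],3),'F',np.round(st['ft_force'],1),'open',round(st['opening'],1))
    d=M.T@(np.array(target)-st['tool_pos'])/10
    a=np.degrees(np.arctan2(M[1,2],M[0,2]))
    print('shift cm',np.round(d,2),'zyaw',round(a,2))
    if yaw is not None:
        # turn about tool x (down) => world yaw decreases
        w=(yaw-a+90)%180-90; print('turn deg (about tool x)',round(-w,2))
E
python3 - <<'E'
from h import *
plan([496,11,200],-7.4)
s=pickle.load(open('top0.pkl','rb'))
# overlay model
def arm(mid,yaw,pitch,sv):
    Rm=R.from_euler('ZY',[yaw,-pitch],degrees=True).as_matrix()
    def box(x0,x1,w,h): return [[x,y,z] for x in(x0,x1) for y in(-w/2,w/2) for z in(-h/2,h/2)]
    P=np.array(box(-100,64,30,14)+box(-69+sv,-41+sv,42,28)+[[80,0,0]])
    return P@Rm.T+mid
for nm,o,k in(('top',(205,215,190,120),4),('scene',(225,185,215,150),3)):
    s=pickle.load(open(nm+'0.pkl','rb'))
    x0,y0,w,h=o;c=cv2.resize(s['color'][y0:y0+h,x0:x0+w,::-1],None,fx=k,fy=k,interpolation=cv2.INTER_CUBIC)
    q=(proj(s,arm([500,10.5,81],-7.4,30,8))-[x0,y0]+.5)*k-.5
    for i,pt in enumerate(q): cv2.circle(c,tuple(int(v) for v in pt),3,(0,0,255) if i<8 else (255,0,0),-1)
    cv2.imwrite(f'pics/ov_{nm}.png',c[:, (480 if nm=='top' else 330):])
E
```

```text
t 0.15 pos [ 138.7 -609.1  247.5] x [-0.     0.001 -1.   ] y [ 0.222 -0.975 -0.002] z [-0.975 -0.222  0.   ] F [-0.3 -1.1 -0.1] open 85.4
shift cm [  4.83 -52.52 -48.61] zyaw -167.17
turn deg (about tool x) 20.23
```

View pics/ov_top.png

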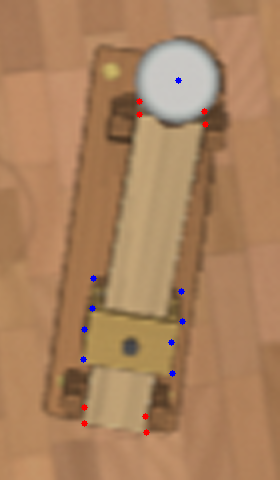

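View pics/ov_scene.png

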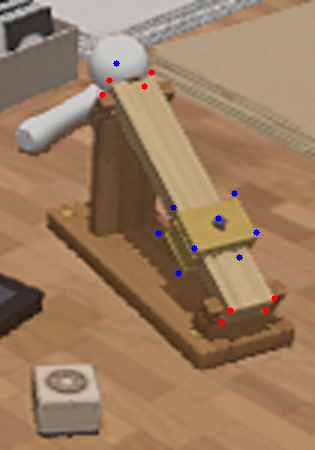

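Emit:
move_arm:
  series:
    - [0, 0, -4.5, 0, 1]
    - [0, 0, -4.5, 0, 1]
    - [0, -2.5, -3.5, 0, 1]
    - [0, -3.5, -3, 0, 1]
    - [0, -4.5, -2, 0, 1]
    - [0, -4.5, -2, 0, 1]
    - [0, -4.5, -2, 0, 1]
    - [0, -4.5, -2, 0, 1]

```text
time_s: 0.95
tool_pos: [314.6, -321.1, 248.1]
ee_rot: [-0.703, -0.079, 0.703, -0.079]
ft_force: [1.1, 1.3, -0.3]
opening: 85.3
```

```bash
python3 -c "
from h import *
plan([496,11,200],-7.4)"
```

```text
t 0.95 pos [ 314.6 -321.1  248.1] x [-0.  0. -1.] y [ 0.222 -0.975 -0.   ] z [-0.975 -0.222  0.   ] F [ 1.1  1.3 -0.3] open 85.3
shift cm [  4.8  -28.35 -25.06] zyaw -167.17
turn deg (about tool x) 20.23
```

Emit:
move_arm:
  series:
    - [0, -2.5, -4, 0, 1]
    - [0, -3, -4, 0, 1]
    - [0, -3.5, -3.5, 0, 1]
    - [0, -3.8, -3.2, 0, 1]
    - [0, -4, -3, 0, 1]
    - [0, -4, -2.5, 0, 1]
    - [0, -3.5, -2.5, 0, 1]
    - [0, -3.5, -2, 0, 1]

```text
time_s: 1.75
tool_pos: [494.1, 4.7, 248.3]
ee_rot: [0.703, 0.079, -0.703, 0.079]
ft_force: [0.7, -0.7, -0.6]
opening: 85.6
```

Emit:
move_arm:
  series:
    - [1, 0, 0, 7, 1]
    - [1, 0, 0, 7, 1]
    - [1, 0, 0, 6.2, 1]
    - [0, 0, 0, 0, 1]
    - [0, 0, 0, 0, 1]

```text
time_s: 2.25
tool_pos: [493.6, 2.7, 218.4]
ee_rot: [-0.706, 0.044, 0.706, 0.044]
ft_force: [0.2, 0.1, 0.3]
opening: 85.4
```

```bash
python3 - <<'E'
from h import *
plan([496.5,11,150],-7.4)
st=manip.get_state();s=snap('wrist','w1.png');pickle.dump((s,st),open('w1.pkl','wb'))
snap('top','t2.png')
E
```

```text
t 2.25 pos [493.6   2.7 218.4] x [-0.  0. -1.] y [-0.125 -0.992 -0.   ] z [-0.992  0.125  0.   ] F [0.2 0.1 0.3] open 85.4
shift cm [ 6.84 -0.86 -0.19] zyaw 172.81
turn deg (about tool x) 0.21
```

View pics/w1.png

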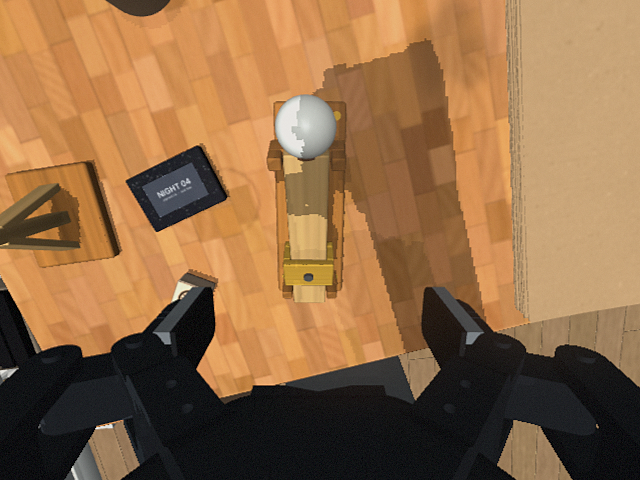

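The wrist view shows the ball at (305,127), the sleeve at (308,273), the bar's low end at about (308,301), and the stand at left. I'll zoom in on the bar.

```bash
python3 - <<'E'
from h import *
s,st=pickle.load(open('w1.pkl','rb'))
crop(s,'w1c.png',260,90,100,150,4);crop(s,'w1d.png',260,230,100,80,8)
E
```

```text
(no output)
```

View pics/w1d.png

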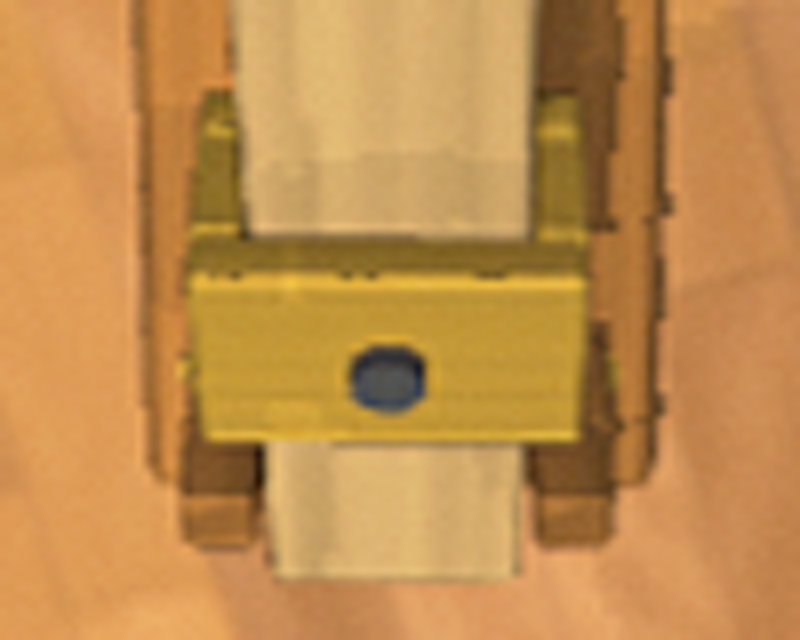

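View pics/w1c.png

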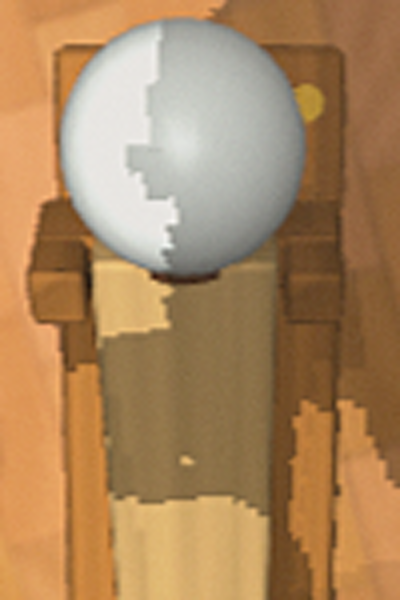

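```bash
python3 - <<'E'
from h import *
from scipy.optimize import least_squares
s,st=pickle.load(open('w1.pkl','rb')); t=pickle.load(open('top0.pkl','rb'))
c=lambda u,o,k:(np.array(u)+.5)/k-.5+np.array(o)
W=np.array([c(u,(260,230),8) for u in [(190,275),(585,275),(205,440),(580,440),(275,577),(518,577),(245,237),(533,237)]]+[c((183,146),(260,90),4)])
Tp=np.array([c(u,(205,215),4) for u in [(570,309),(659,321),(566,359),(652,374),(566,425),(630,432),(585,304),(646,314),(658,80)]])
def pts(v):
    Rm=R.from_euler('ZY',[v[3],-v[4]],degrees=True).as_matrix();f=-41+v[5];n=-69+v[5]
    # image left = +y
    P=np.array([[f,21,14],[f,-21,14],[n,21,14],[n,-21,14],[-100,15,7],[-100,-15,7],[f,15,7],[f,-15,7],[80,0,0]],float)
    return P@Rm.T+v[:3]
def res(v,sel):
    r=[]
    if 'w' in sel: r.append((proj(s,pts(v),st)-W).ravel())
    if 't' in sel: r.append((proj(t,pts(v))-Tp).ravel())
    r.append([(v[4]-30)/1.,(v[2]-81)/2]);return np.concatenate(r)
for sel in('w','t','wt'):
    r=least_squares(res,[500,10,81,-7.4,30,8],args=(sel,));print(sel,np.round(r.x,2),'rms',np.sqrt(np.mean(r.fun**2)).round(2),np.round(r.fun.reshape(-1,2)[:9].ravel(),1))
E
```

```text
w [500.17  10.47  80.1   -7.4   30.     5.01] rms 0.5 [-0.7  0.5  0.7  0.8 -0.4  0.4  0.2  0.6 -0.1 -0.2  0.4 -0.1  0.2 -1.1
 -0.2 -0.9 -0.   0.1]
t [500.24  10.97  80.93  -6.89  29.99   7.3 ] rms 0.42 [ 0.5  0.1  0.8  0.2 -0.6  0.5  0.1 -0.1 -0.3 -0.3 -0.8  0.1  0.  -0.1
  0.7 -0.4 -0.5 -0.1]
wt [500.26  10.48  81.57  -7.34  30.2    5.99] rms 0.57 [-0.9  0.2  0.8  0.4 -0.6  0.1  0.4  0.3 -0.1  0.1  0.5  0.2 -0.  -1.4
 -0.1 -1.3 -0.3  0. ]
```

Emit:
move_arm:
  series:
    - [3, -0.86, 0, 0, 1]
    - [3, 0, 0, 0, 1]
    - [2.5, 0, 0, 0, 1]
    - [2, 0, 0, 0, 1]
    - [1.8, 0, 0, 0, 1]
    - [1.2, 0, 0, 0, 1]
    - [0.8, 0, 0, 0, 1]
    - [0, 0, 0, 0, 1]
  squeeze: 30

```text
time_s: 3.15
tool_pos: [494.6, 11.2, 74.9]
ee_rot: [-0.705, 0.045, 0.706, 0.045]
ft_force: [-0.9, 0.7, 0.7]
opening: 85.4
```

```bash
python3 - <<'E'
from h import *
plan([495,11.2,75],-7.3)
snap('wrist','w2.png')
E
```

```text
t 3.15 pos [494.6  11.2  74.9] x [-0.001  0.    -1.   ] y [-0.128 -0.992 -0.   ] z [-0.992  0.128  0.001] F [-0.9  0.7  0.7] open 85.4
shift cm [-0.01 -0.01 -0.04] zyaw 172.65
turn deg (about tool x) -0.05
```

View pics/w2.png

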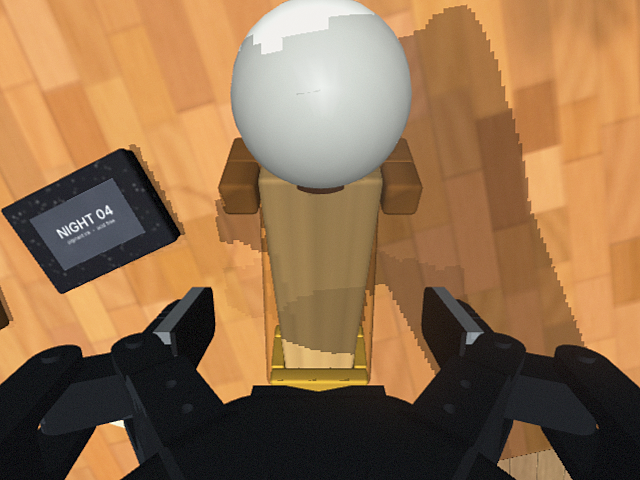

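The bar is centred between the jaws, and its centreline sits at column 320. Closing now.

Emit:
move_arm:
  series:
    - [0, 0, 0, 0, 0.5]
    - [0, 0, 0, 0, 0.3]
    - [0, 0, 0, 0, 0.2]
    - [0, 0, 0, 0, 0.1]
    - [0, 0, 0, 0, 0.1]
    - [0, 0, 0, 0, 0.1]
    - [0, 0, 0, 0, 0.1]
  squeeze: 30

```text
time_s: 3.9
tool_pos: [495.0, 11.2, 75.8]
ee_rot: [0.706, -0.046, -0.705, -0.045]
ft_force: [-1.8, -1.5, 5.7]
opening: 29.6
```

```bash
python3 - <<'E'
from h import *
plan([495,11.2,75],-7.3)
print(manip.get_state()['moment'])
E
```

```text
t 3.9 pos [495.   11.2  75.8] x [ 0. -0. -1.] y [-0.128 -0.992  0.   ] z [-0.992  0.128 -0.   ] F [-1.8 -1.5  5.7] open 29.6
shift cm [ 0.08  0.   -0.  ] zyaw 172.63
turn deg (about tool x) -0.07
[-0.09038549  0.42812332 -0.02653869]
```

Emit:
move_arm:
  series:
    - [-0.5, 0, 0, 0, 0.1]
    - [-1.5, 0, 0, 0, 0.1]
    - [-2, 0, 0, 0, 0.1]
    - [-2, 0, 0, 0, 0.1]
    - [-2, 0, 0, 0, 0.1]
    - [-2.5, 0, 0, 0, 0.1]
    - [-2, 0, 0, 0, 0.1]
    - [0, 0, 0, 0, 0.1]

```text
time_s: 4.7
tool_pos: [496.2, 11.4, 202.8]
ee_rot: [0.707, -0.045, -0.704, -0.046]
ft_force: [0.2, -0.3, -3.1]
opening: 29.4
```

```bash
python3 - <<'E'
from h import *
plan([495,11.2,75],-7.3)
print(manip.get_state()['moment'])
s=snap('scene','s3.png');crop(s,'s3c.png',225,130,215,160,3)
for i in range(12):
    st=manip.get_state();print(np.round(st['ft_force'],2),np.round(st['moment'],3));manip.snapshot('top')
E
```

```text
t 4.7 pos [496.2  11.4 202.8] x [ 0.004 -0.    -1.   ] y [-0.128 -0.992 -0.   ] z [-0.992  0.128 -0.004] F [ 0.2 -0.3 -3.1] open 29.4
shift cm [12.78  0.04  0.17] zyaw 172.63
turn deg (about tool x) -0.07
[ 0.01197623 -0.04577099 -0.01023908]
[-0.09 -0.11 -4.06] [0.032 0.    0.002]
[-0.65  0.84 -3.09] [-0.014 -0.055  0.033]
[-0.46  0.79 -3.89] [ 0.007 -0.035 -0.006]
[-0.54 -0.35 -2.8 ] [-0.053 -0.01   0.006]
[ 1.4  -0.44 -3.81] [ 0.006  0.041 -0.016]
[-0.36 -0.17 -2.86] [-0.018 -0.033 -0.013]
[-0.56  0.03 -2.  ] [ 0.    -0.023  0.032]
[ 0.19 -0.46 -2.53] [ 0.042 -0.017 -0.005]
[ 0.37  0.47 -2.63] [-0.024 -0.005 -0.012]
[-0.67  0.02 -2.69] [ 0.007 -0.039 -0.007]
[ 0.43  0.3  -1.73] [-0.101 -0.024  0.014]
[ 0.61  0.29 -2.01] [ 0.03  -0.045 -0.007]
```

View pics/s3c.png

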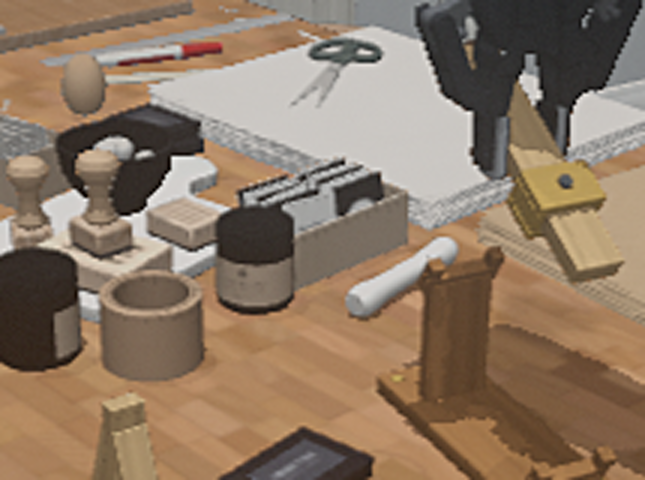

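The bar came out held firmly, still sloping 30° in the grip. I'll level it by pressing its low end on the ridge, where the lever is long and the force small, and then shift it to the balance point. Carrying it over now.

Emit:
move_arm:
  series:
    - [0, -2, -0.4, 0, 0.1]
    - [0, -3.4, -0.8, 0, 0.1]
    - [0, -4, -0.9, 0, 0.1]
    - [0, -4, -0.9, 0, 0.1]
    - [0, -4, -0.9, 0, 0.1]
    - [0, -3.6, -0.8, 0, 0.1]
    - [0, -2.6, -0.6, 0, 0.1]
    - [0, -1.7, -0.3, 0, 0.1]

```text
time_s: 6.15
tool_pos: [582.8, 257.6, 199.9]
ee_rot: [-0.705, 0.044, 0.706, 0.045]
ft_force: [-0.3, -0.8, -2.1]
opening: 29.6
```

Emit:
move_arm:
  series:
    - [0, 0, 0, -3, 0.1]
    - [0, 0, 0, -4, 0.1]
    - [0, 0, 0, -2.3, 0.1]
    - [0, 0, 0, 0, 0.1]

```text
time_s: 6.55
tool_pos: [582.9, 254.8, 200.0]
ee_rot: [-0.707, -0.012, 0.707, -0.012]
ft_force: [0.4, -0.3, -3.7]
opening: 29.4
```

```bash
python3 - <<'E'
from h import *
plan([584,255.7,155],2)
st=manip.get_state();s=snap('wrist','w4.png');pickle.dump((s,st),open('w4.pkl','wb'))
s=snap('scene','s4.png');crop(s,'s4c.png',180,150,260,190,3)
t=snap('top','t4.png');crop(t,'t4c.png',190,180,160,120,5)
E
```

```text
t 6.55 pos [582.9 254.8 200. ] x [-0. -0. -1.] y [ 0.034 -0.999  0.   ] z [-0.999 -0.034  0.   ] F [ 0.4 -0.3 -3.7] open 29.4
shift cm [ 4.5  -0.09 -0.11] zyaw -178.05
turn deg (about tool x) -0.05
```

View pics/w4.png

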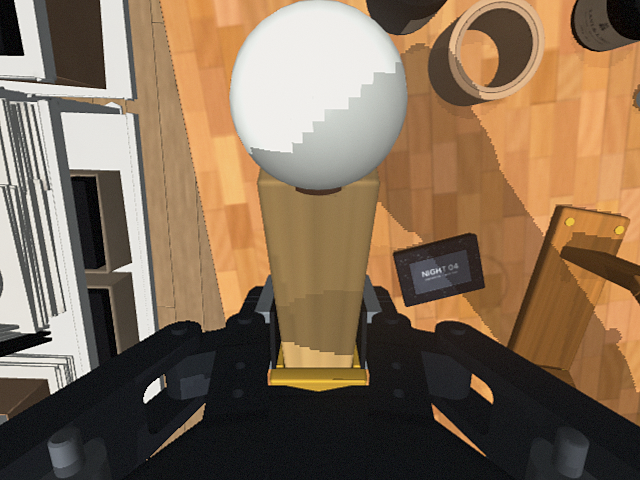

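View pics/s4c.png

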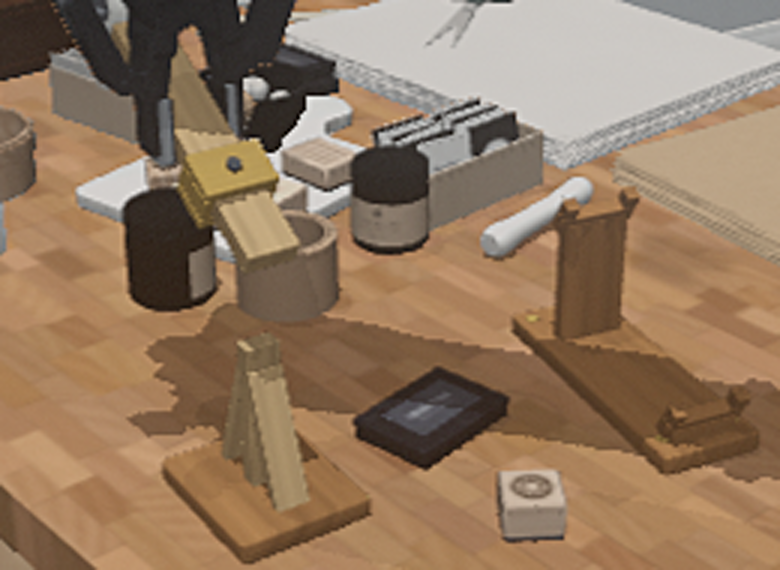

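View pics/t4c.png

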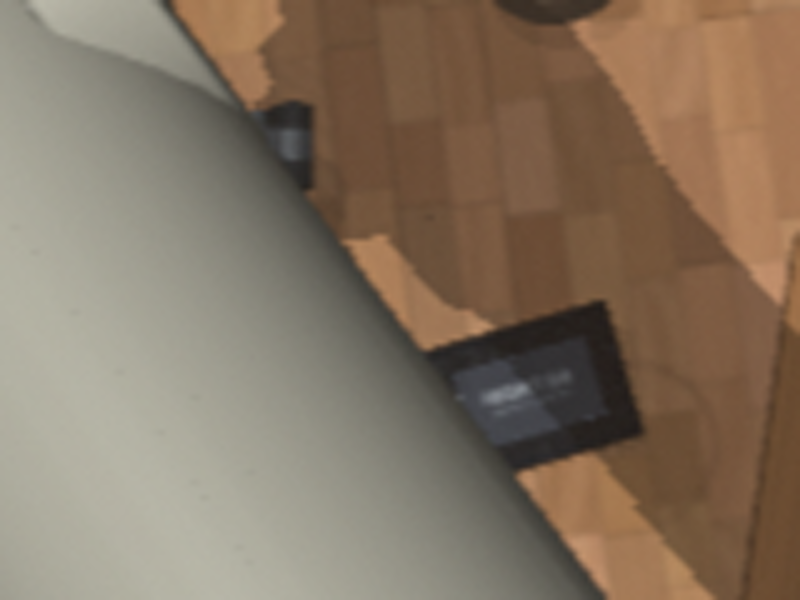

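The scene view shows the bar still sloping, its low end at crop (270,255), about 45 mm above the ridge at crop (258,345). I'll cross-check the ridge position in the first scene image.

```bash
python3 - <<'E'
from h import *
s=pickle.load(open('scene0.pkl','rb'))
c,sn=np.cos(np.radians(2)),np.sin(np.radians(2))
P=[];
for x,y,z in [(-6,-10,100),(-6,10,100),(6,10,100),(6,-10,100),(-48,-40,14),(-48,40,14),(48,40,14),(48,-40,14)]: P.append([519.3+c*x-sn*y,253.3+sn*x+c*y,z])
q=proj(s,P);k=6;x0,y0,w,h=230,255,80,85
im=cv2.resize(s['color'][y0:y0+h,x0:x0+w,::-1],None,fx=k,fy=k,interpolation=cv2.INTER_CUBIC)
for u in (q-[x0,y0]+.5)*k-.5: cv2.circle(im,tuple(int(v) for v in u),2,(0,0,255),-1)
cv2.imwrite('pics/ov2.png',im)
E
```

```text
(no output)
```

View pics/ov2.png

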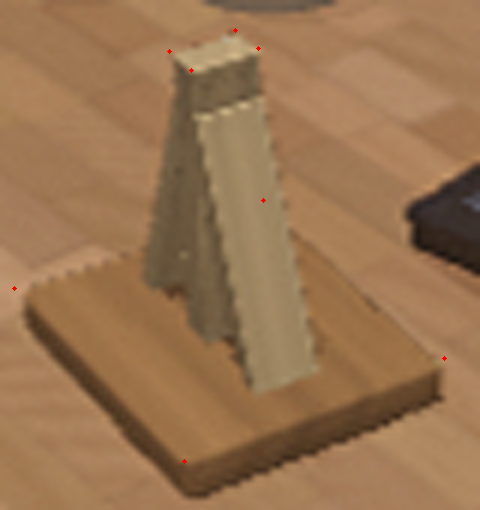

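Emit:
move_arm:
  series:
    - [1, -0.05, -0.1, 0, 0.1]
    - [2, 0, 0, 0, 0.1]
    - [1, 0, 0, 0, 0.1]
    - [0.7, 0, 0, 0, 0.1]
    - [0, 0, 0, 0, 0.1]
  squeeze: 20

```text
time_s: 7.2
tool_pos: [583.3, 255.1, 152.1]
ee_rot: [-0.706, -0.012, 0.708, -0.012]
ft_force: [0.2, 0.4, -2.1]
opening: 29.3
```

Emit:
move_arm:
  series:
    - [0.5, 0, 0, 0, 0.1]
    - [0.5, 0, -0.1, 0, 0.1]
    - [0.5, 0, -0.1, 0, 0.1]
    - [0, 0, 0, 0, 0.1]

```text
time_s: 7.6
tool_pos: [586.1, 255.6, 138.3]
ee_rot: [0.707, 0.012, -0.707, 0.012]
ft_force: [0.4, 0.5, 0.1]
opening: 29.6
```

```bash
python3 - <<'E'
from h import *
plan([592,255.7,105],2)
s=snap('scene','s5.png');crop(s,'s5c.png',180,170,160,160,5)
print(manip.get_state()['ft_force'])
E
```

```text
t 7.6 pos [586.1 255.6 138.3] x [ 0.  0. -1.] y [ 0.033 -0.999 -0.   ] z [-0.999 -0.033 -0.   ] F [0.4 0.5 0.1] open 29.6
shift cm [ 3.33  0.01 -0.59] zyaw -178.09
turn deg (about tool x) -0.09
[ 0.375475   -0.10457452 -0.44322282]
```

View pics/s5c.png

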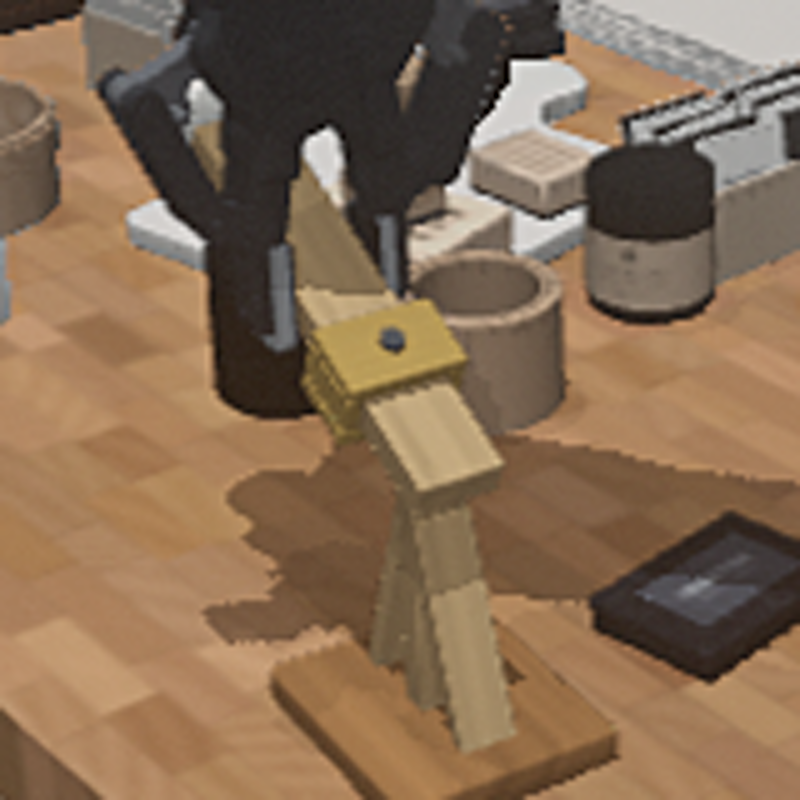

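It's working: the low end rests on the ridge and the bar is turning in the grip, with about 2.5 N of extra force. I'll continue.

Emit:
move_arm:
  series:
    - [0.5, 0, -0.1, 0, 0.1]
    - [0.5, 0, -0.1, 0, 0.1]
    - [0.5, 0, -0.1, 0, 0.1]
    - [0.5, 0, -0.1, 0, 0.1]
    - [0.5, 0, -0.1, 0, 0.1]
    - [0.4, 0, -0.1, 0, 0.1]
    - [0, 0, 0, 0, 0.1]

```text
time_s: 8.35
tool_pos: [591.7, 255.5, 108.4]
ee_rot: [-0.707, -0.012, 0.707, -0.012]
ft_force: [2.6, 0.1, 0.4]
opening: 29.4
```

```bash
python3 - <<'E'
from h import *
plan([592,255.7,105],2)
s=snap('scene','s6.png');crop(s,'s6c.png',180,170,160,160,5)
st=manip.get_state();s=snap('wrist','w6.png');pickle.dump((s,st),open('w6.pkl','wb'))
E
```

```text
t 8.35 pos [591.7 255.5 108.4] x [-0.001 -0.    -1.   ] y [ 0.033 -0.999  0.   ] z [-0.999 -0.033  0.001] F [2.6 0.1 0.4] open 29.4
shift cm [ 0.34 -0.02 -0.04] zyaw -178.08
turn deg (about tool x) -0.08
```

View pics/s6c.png

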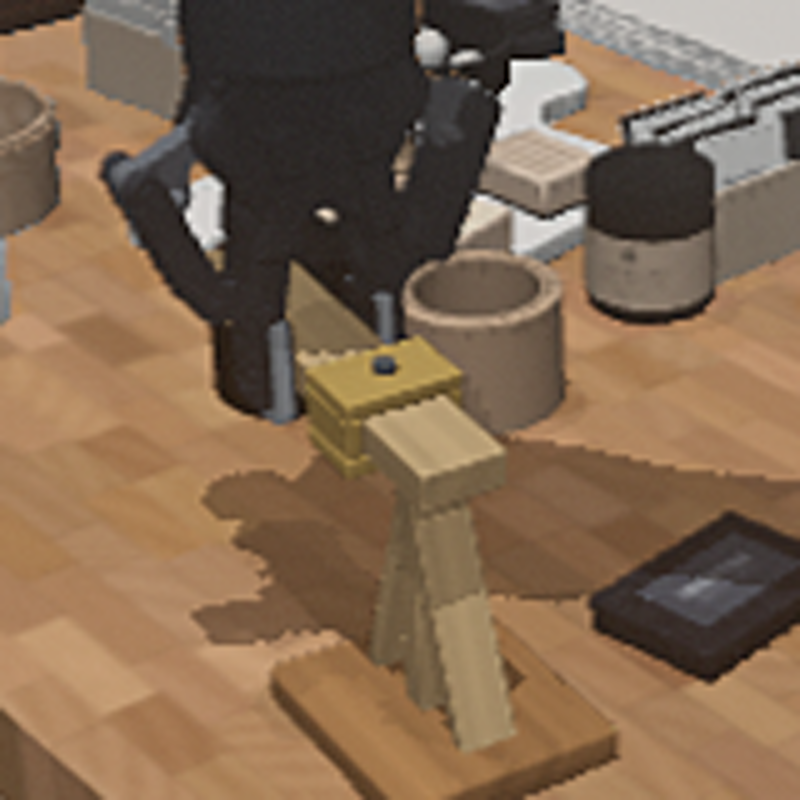

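View pics/w6.png

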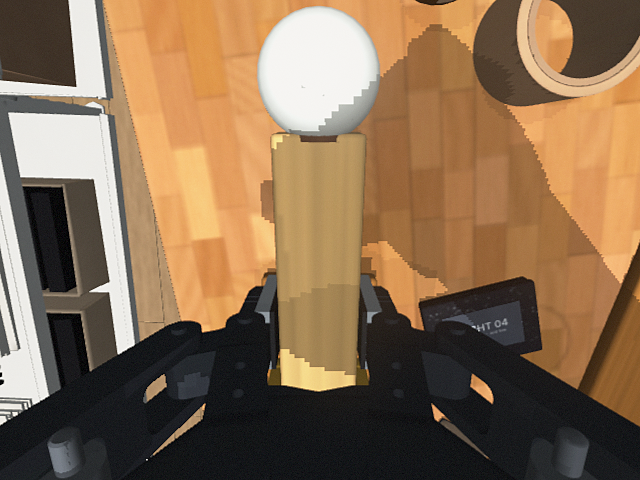

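```bash
cat >> h.py <<'E'
def pitch(s,balls,barend=None,grip=(-2,0)):
    # ball/bar end in tool plane y=0, tool x down, bar towards -z. returns list of (x,z) for pitch guesses
    T=s['T_tool_cam'];f=f_of(s)
    d=T[:3,:3]@np.array([(balls[0]-s['cx'])/f,-(balls[1]-s['cy'])/f,-1.]);o=T[:3,3]
    from scipy.optimize import brentq
    for g in(-9,-6,-3):
        fn=lambda p:(lambda P:(P[0]-o[0])*d[2]-(P[2]-o[2])*d[0])((grip[0]-(80-g)*np.sin(p),0,-(80-g)*np.cos(p)))
        print('g',g,'pitch',np.round(np.degrees(brentq(fn,-.3,.8)),2))
E
python3 - <<'E'
from h import *
s,st=pickle.load(open('w4.pkl','rb'));print('before');pitch(s,(319,96))
s,st=pickle.load(open('w6.pkl','rb'));pitch(s,(319,71))
E
```

```text
before
g -9 pitch 32.89Traceback (most recent call last):
  File "<stdin>", line 2, in <module>
  File "h.py", line 38, in pitch
    print('g',g,'pitch',np.round(np.degrees(brentq(fn,-.3,.8)),2))
                                            ~~~~~~^^^^^^^^^^^
    r = _zeros._brentq(f, a, b, xtol, rtol, maxiter, args, full_output, disp)
ValueError: f(a) and f(b) must have different signs
```

The wrist view gives a pitch of about 2°, and the height gives about 2.6°. One more small press.

Emit:
move_arm:
  series:
    - [0.2, 0, 0, 0, 0.1]
    - [0.2, 0, 0, 0, 0.1]
    - [0, 0, 0, 0, 0.1]
    - [0, 0, 0, 0, 0.1]

```text
time_s: 8.85
tool_pos: [591.9, 255.7, 105.5]
ee_rot: [0.707, 0.012, -0.707, 0.012]
ft_force: [1.1, 0.7, 0.9]
opening: 29.3
```

```bash
python3 - <<'E'
from h import *
plan([592,255.7,105],2)
st=manip.get_state();s=snap('wrist','w7.png');pickle.dump((s,st),open('w7.pkl','wb'))
crop(s,'w7c.png',240,0,160,150,5)
s=snap('scene','s7.png');crop(s,'s7c.png',180,170,160,160,5)
E
```

```text
t 8.85 pos [591.9 255.7 105.5] x [ 0.  0. -1.] y [ 0.034 -0.999 -0.   ] z [-0.999 -0.034 -0.   ] F [1.1 0.7 0.9] open 29.3
shift cm [ 0.05 -0.   -0.01] zyaw -178.08
turn deg (about tool x) -0.08
```

View pics/w7c.png

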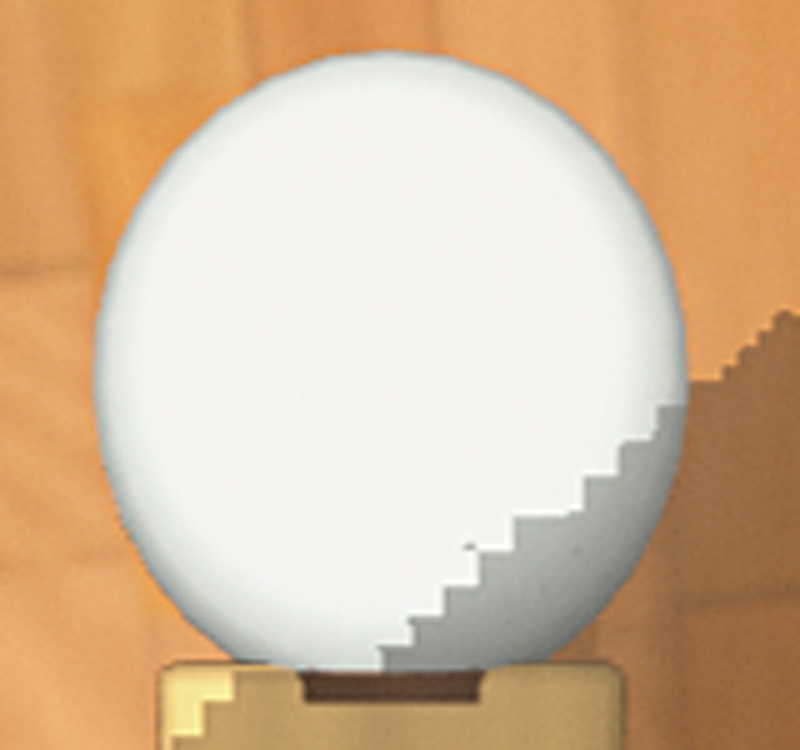

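View pics/s7c.png

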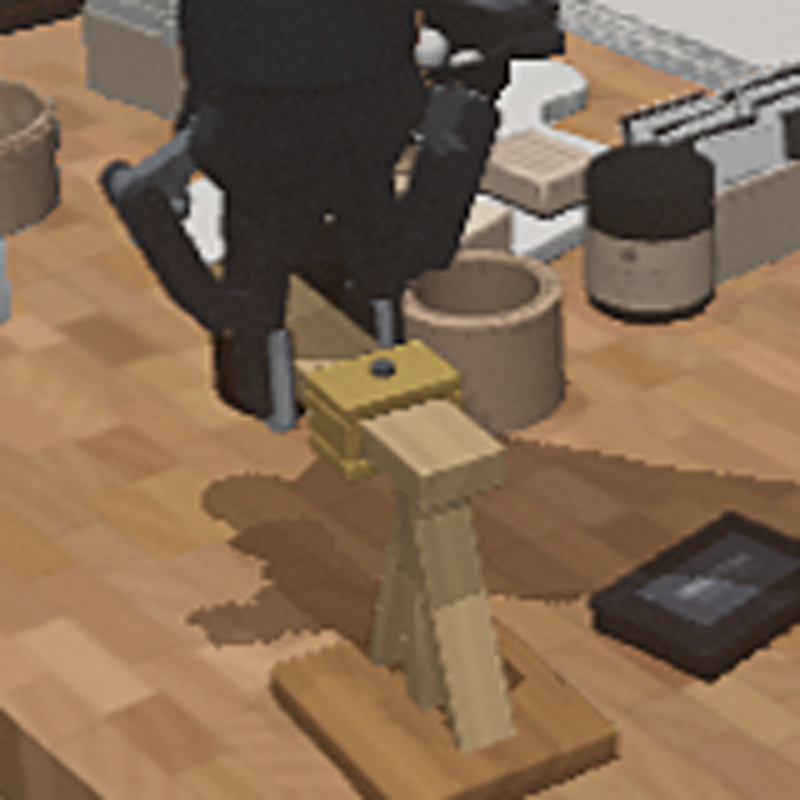

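The bar is level to within about 1°, and the grip is at bar x ≈ -5 mm. Now lift clear of the sleeve and shift the balance point (x ≈ -14 mm) over the ridge.

Emit:
move_arm:
  series:
    - [0, 0, 0, 0, 0.1]
    - [-0.6, 0, 0, 0, 0.1]
    - [-1, 0, 0, 0, 0.1]
    - [-0.8, 0, 0, 0, 0.1]
    - [0, 0, 1.5, 0, 0.1]
    - [0, 0, 2.2, 0, 0.1]
    - [0, 0, 1.8, 0, 0.1]
    - [0, 0, 0.93, 0, 0.1]
  squeeze: 30

```text
time_s: 9.75
tool_pos: [526.2, 254.1, 130.1]
ee_rot: [0.707, 0.012, -0.707, 0.012]
ft_force: [0.4, 0.6, -2.5]
opening: 29.3
```

Emit:
move_arm:
  series:
    - [0, 0, 0, 0, 0.1]
    - [0, 0, 0, 0, 0.1]

```text
time_s: 9.95
tool_pos: [528.4, 253.4, 129.9]
ee_rot: [0.707, 0.012, -0.707, 0.012]
ft_force: [0.5, -0.3, -1.9]
opening: 29.2
```

```bash
python3 - <<'E'
from h import *
plan([527.6,253.7,105],2)
st=manip.get_state();s=snap('wrist','w8.png');pickle.dump((s,st),open('w8.pkl','wb'))
crop(s,'w8c.png',200,200,240,200,3)
s=snap('scene','s8.png');crop(s,'s8c.png',180,170,160,160,5)
m=[]
for i in range(25): m.append(np.r_[manip.get_state()['moment'],manip.get_state()['ft_force']]);manip.snapshot('top')
m=np.array(m);print(m.mean(0).round(3),(m.std(0)/5).round(3))
E
```

```text
t 9.95 pos [528.4 253.4 129.9] x [ 0.001  0.    -1.   ] y [ 0.033 -0.999 -0.   ] z [-0.999 -0.033 -0.001] F [ 0.5 -0.3 -1.9] open 29.2
shift cm [ 2.49 -0.03  0.09] zyaw -178.1
turn deg (about tool x) -0.1
[ 1.000e-03 -3.300e-02 -7.000e-03 -5.100e-02 -1.460e-01 -2.865e+00] [0.006 0.007 0.005 0.085 0.107 0.128]
```

View pics/w8.png

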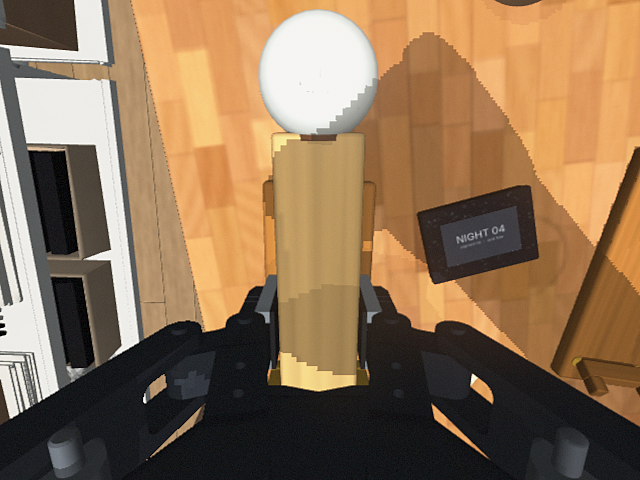

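View pics/s8c.png

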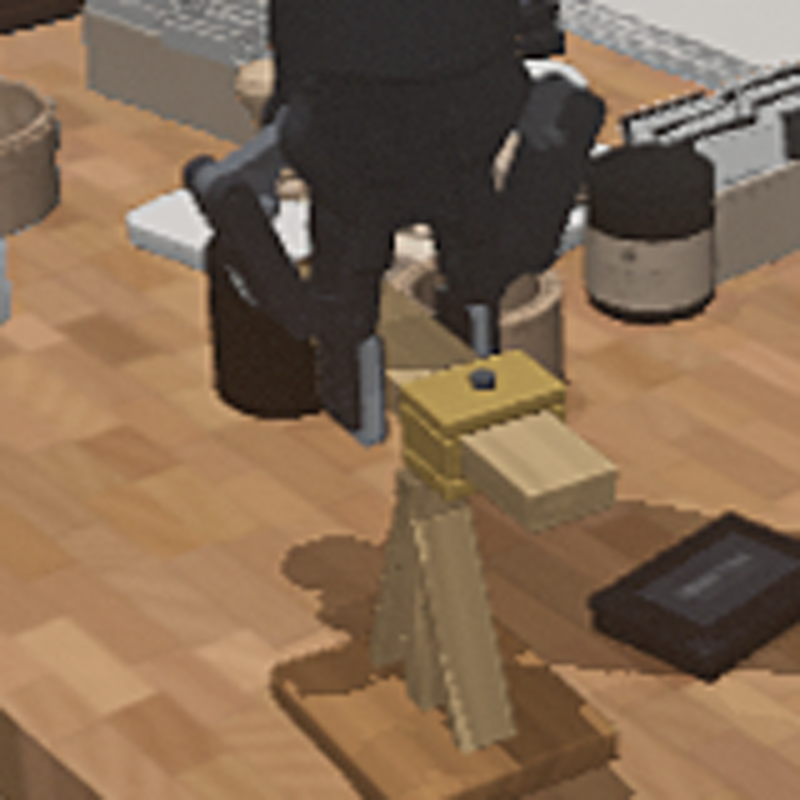

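```bash
python3 - <<'E'
from h import *
m=[]
for i in range(90): st=manip.get_state();m.append(np.r_[st['moment'],st['ft_force']]);manip.snapshot('top')
m=np.array(m);print(m.mean(0).round(4),(m.std(0)/90**.5).round(4))
plan([527.6,253.7,105],2)
E
```

```text
[ 8.6000e-03 -2.4500e-02  2.5000e-03  2.0000e-04  6.0000e-04 -2.8683e+00] [0.0027 0.0035 0.0028 0.0502 0.0477 0.0514]
t 15.8 pos [527.6 253.5 129.4] x [ 0.  0. -1.] y [ 0.034 -0.999 -0.   ] z [-0.999 -0.034 -0.   ] F [-0.4 -0.  -2.9] open 29.7
shift cm [ 2.44 -0.01 -0.  ] zyaw -178.08
turn deg (about tool x) -0.08
```

Wrist moment puts the balance point 9.2 ± 1.1 mm behind the TCP, and the weights predict 8–9 mm, so they agree. Lowering.

Emit:
move_arm:
  series:
    - [0.8, 0, -0.07, 0, 0.1]
    - [0.8, 0, 0, 0, 0.1]
    - [0.4, 0, 0, 0, 0.1]
    - [0.2, 0, 0, 0, 0.1]
    - [0.2, 0, 0, 0, 0.1]
    - [0, 0, 0, 0, 0.1]
    - [0, 0, 0, 0, 0.1]

```text
time_s: 16.5
tool_pos: [528.4, 253.6, 105.5]
ee_rot: [0.707, 0.012, -0.707, 0.012]
ft_force: [-0.9, -0.2, -2.6]
opening: 29.5
```

```bash
python3 - <<'E'
from h import *
plan([528.3,253.7,105],2)
st=manip.get_state();s=snap('wrist','w9.png')
s=snap('scene','s9.png');crop(s,'s9c.png',180,170,160,160,5)
for i in range(6): print(manip.get_state()['ft_force'].round(1));manip.snapshot('top')
E
```

```text
t 16.5 pos [528.4 253.6 105.5] x [ 0.  0. -1.] y [ 0.034 -0.999 -0.   ] z [-0.999 -0.034 -0.   ] F [-0.9 -0.2 -2.6] open 29.5
shift cm [ 0.05 -0.01  0.01] zyaw -178.08
turn deg (about tool x) -0.08
[-0.5  0.  -2.4]
[-0.2 -1.1 -3.4]
[-0.3  0.1 -3.4]
[ 0.1  0.  -2.3]
[-0.6 -1.1 -2. ]
[ 0.7 -0.4 -2.7]
```

View pics/s9c.png

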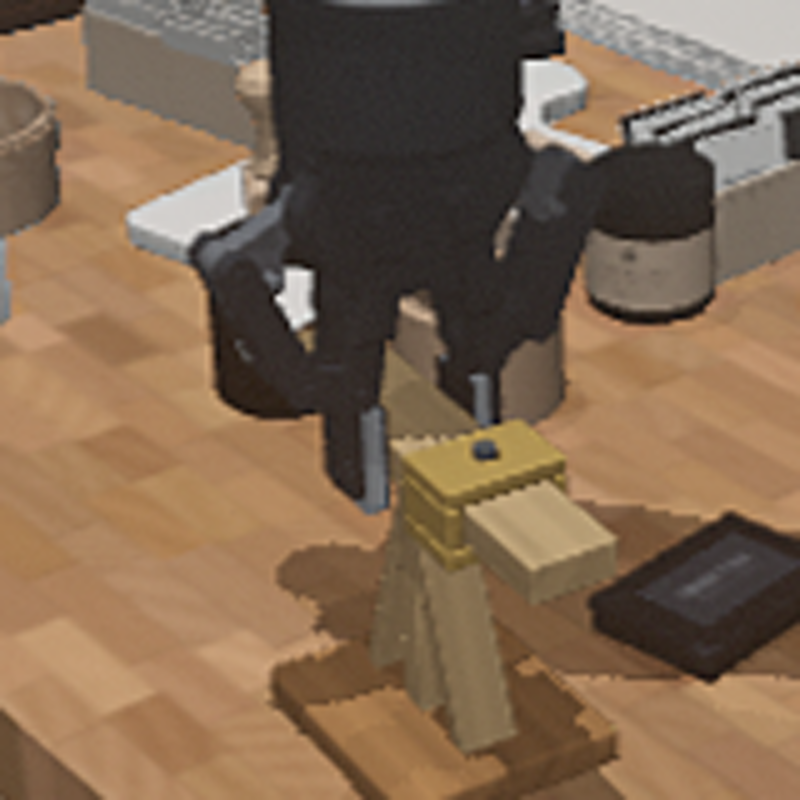

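There's no contact yet: the force is still the bar's full weight. Lowering in small steps.

Emit:
move_arm:
  series:
    - [0.1, 0, 0, 0, 0.1]
    - [0, 0, 0, 0, 0.1]
    - [0, 0, 0, 0, 0.1]

```text
time_s: 17.2
tool_pos: [528.2, 253.6, 104.3]
ee_rot: [-0.707, -0.012, 0.707, -0.012]
ft_force: [-0.0, -0.1, -3.0]
opening: 29.9
```

Emit:
move_arm:
  series:
    - [0.1, 0, 0, 0, 0.1]
    - [0, 0, 0, 0, 0.1]
    - [0, 0, 0, 0, 0.1]

```text
time_s: 17.5
tool_pos: [528.4, 253.7, 103.9]
ee_rot: [0.707, 0.012, -0.707, 0.012]
ft_force: [-3.4, -1.8, 4.6]
opening: 29.5
```

Emit:
move_arm:
  series:
    - [0.1, 0, 0, 0, 0.1]
    - [0, 0, 0, 0, 0.1]
    - [0, 0, 0, 0, 0.1]

```text
time_s: 17.8
tool_pos: [528.5, 253.7, 103.8]
ee_rot: [0.707, 0.012, -0.707, 0.012]
ft_force: [-5.2, -3.7, 11.3]
opening: 29.7
```

Contact came at TCP z ≈ 104. I'll ease the press, then crack the jaws only just wider than the bar.

Emit:
move_arm:
  series:
    - [-0.12, 0, 0, 0, 0.1]
    - [0, 0, 0, 0, 0.1]
    - [0, 0, 0, 0, 0.1]

```text
time_s: 18.1
tool_pos: [528.4, 253.7, 103.8]
ee_rot: [0.707, 0.012, -0.707, 0.012]
ft_force: [-2.6, -2.3, 6.0]
opening: 29.7
```

```bash
python3 - <<'E'
from h import *
m=[]
for i in range(8): st=manip.get_state();m.append(np.r_[st['moment'],st['ft_force']]);manip.snapshot('top')
print(np.mean(m,0).round(3))
s=snap('wrist','w10.png');crop(s,'w10c.png',240,0,160,150,5)
E
```

```text
[-0.329  0.483  0.028 -2.221 -1.883  5.498]
```

View pics/w10c.png

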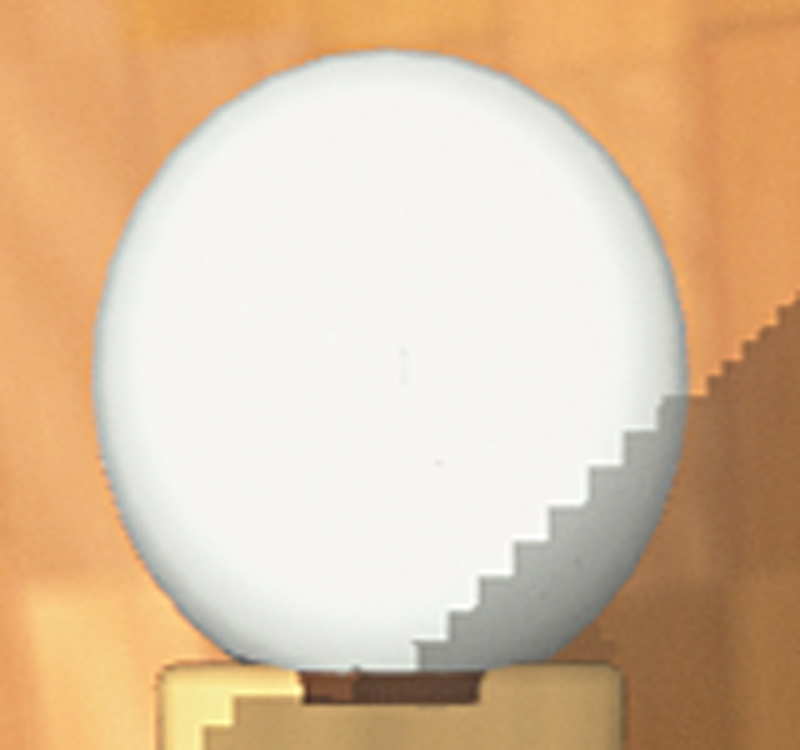

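Emit:
move_arm:
  series:
    - [-0.08, 0, 0, 0, 0.1]
    - [0, 0, 0, 0, 0.1]
    - [0, 0, 0, 0, 0.1]
  squeeze: 20

```text
time_s: 18.85
tool_pos: [528.2, 253.6, 104.0]
ee_rot: [-0.707, -0.012, 0.707, -0.012]
ft_force: [0.6, 0.0, -3.0]
opening: 29.3
```

Emit:
move_arm:
  series:
    - [0, 0, 0, 0, 0.36]
    - [0, 0, 0, 0, 0.37]
    - [0, 0, 0, 0, 0.37]

```text
time_s: 19.15
tool_pos: [528.3, 253.7, 104.4]
ee_rot: [0.707, 0.012, -0.707, 0.012]
ft_force: [0.3, 0.2, -1.2]
opening: 31.7
```

```bash
python3 - <<'E'
from h import *
plan([528.3,253.7,105],2)
s=snap('wrist','w11.png');crop(s,'w11c.png',240,0,160,150,5)
s=snap('scene','s11.png');crop(s,'s11c.png',180,170,160,160,5)
E
```

```text
t 19.15 pos [528.3 253.7 104.4] x [ 0.  0. -1.] y [ 0.034 -0.999 -0.   ] z [-0.999 -0.034 -0.   ] F [ 0.3  0.2 -1.2] open 31.7
shift cm [-0.06  0.    0.  ] zyaw -178.07
turn deg (about tool x) -0.07
```

View pics/w11c.png

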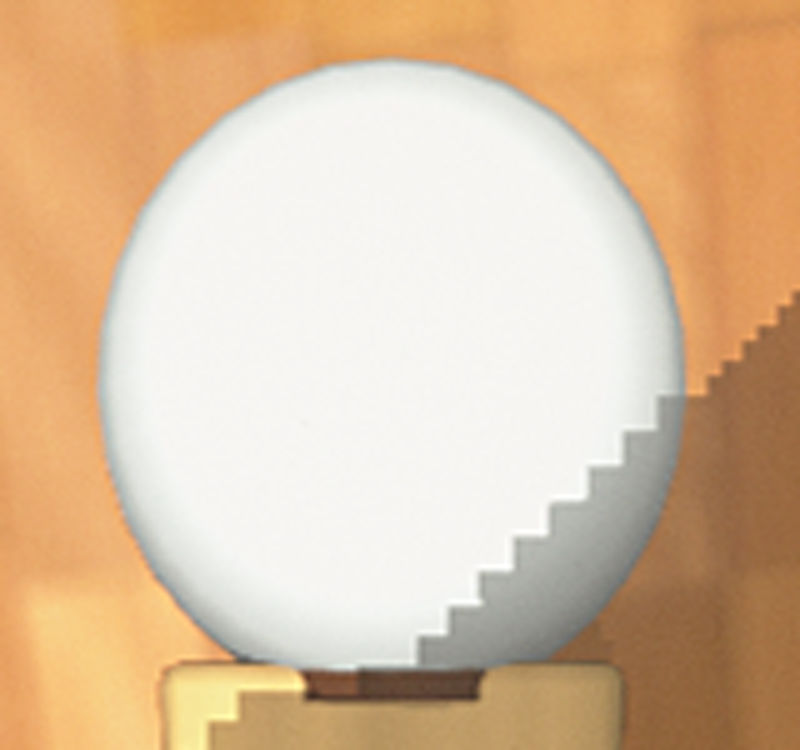

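View pics/s11c.png

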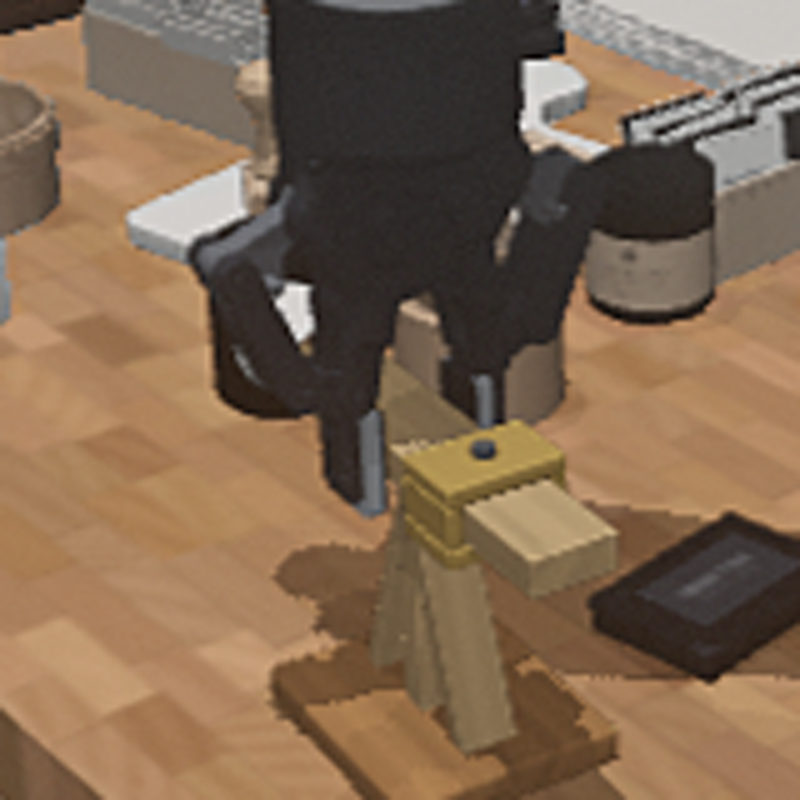

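After cracking the jaws the ball sank about 1.5 mm, which could be settling flat or starting to tip. Checking over time.

Emit:
move_arm:
  series:
    - [0, 0, 0, 0, 0.38]

```text
time_s: 19.35
tool_pos: [528.3, 253.6, 104.4]
ee_rot: [0.707, 0.012, -0.707, 0.012]
ft_force: [-0.3, -0.3, 0.3]
opening: 32.4
```

```bash
python3 - <<'E'
from h import *
L=[]
for i in range(4):
    s=manip.snapshot('wrist');st=manip.get_state();print(st['time_s'],st['ft_force'].round(1),st['opening'].round(1))
    L.append(cv2.resize(s['color'][0:140,250:390,::-1],None,fx=2.8,fy=2.8)[:, :])
cv2.imwrite('pics/w12.png',np.hstack([L[0],L[-1]]))
E
```

```text
Traceback (most recent call last):
AttributeError: 'float' object has no attribute 'round'
```

```bash
python3 - <<'E'
from h import *
L=[]
for i in range(4):
    s=manip.snapshot('wrist');st=manip.get_state();print(st['time_s'],st['ft_force'].round(1),st['opening'])
    L.append(cv2.resize(s['color'][0:140,250:390,::-1],None,fx=2.8,fy=2.8)[:, :])
cv2.imwrite('pics/w12.png',np.hstack([L[0],L[-1]]))
E
```

```text
19.45 [ 0.2 -0.1 -0.1] 32.30267860780388
19.5 [ 0.4 -0.4 -0.1] 32.54711622769273
19.55 [-0.7  0.2 -0.2] 32.404571986193
19.6 [-0.1 -0.2  0.2] 32.80916125953239
```

View pics/w12.png

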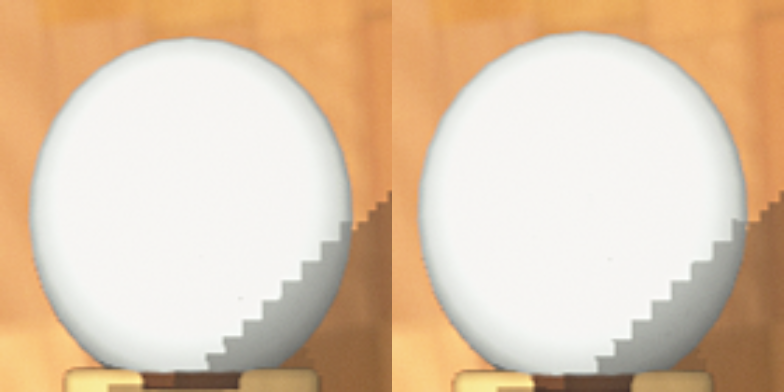

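```bash
python3 - <<'E'
from h import *
for i in range(6):
    s=manip.snapshot('wrist');c=s['color'].astype(int)
    m=(c.min(2)>215)|((abs(c[:,:,0]-c[:,:,2])<18)&(c.min(2)>120)); col=m[:130,317:323].all(1); row=m[72,200:440]
    ii=np.where(row)[0]; print(manip.get_state()['time_s'],'top row',np.where(col)[0].min(),'cols',200+ii.min(),200+ii.max())
cv2.imwrite('pics/w13.png',s['color'][:,:,::-1])
E
```

```text
19.65 top row 14 cols 261 374
19.7 top row 14 cols 261 374
19.75 top row 12 cols 260 375
19.8 top row 12 cols 260 375
19.85 top row 14 cols 261 374
19.9 top row 13 cols 261 375
```

View pics/w13.png

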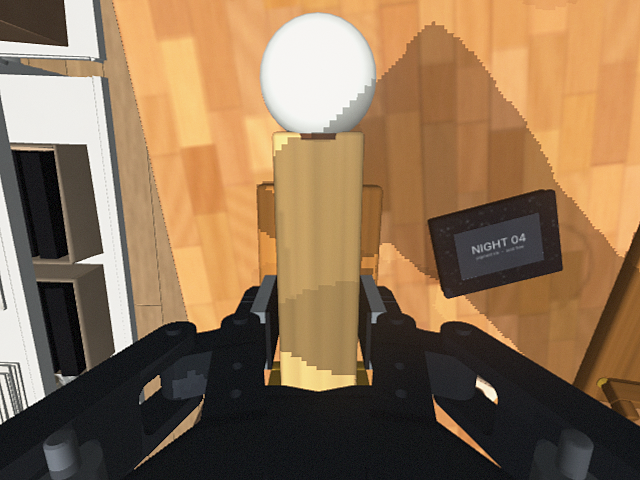

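It's rocking slightly about level and dying down, with top rows 12–14, so it is balanced. Opening fully and backing straight up.

Emit:
move_arm:
  series:
    - [0, 0, 0, 0, 0.42]
    - [0, 0, 0, 0, 0.5]
    - [0, 0, 0, 0, 0.6]
    - [0, 0, 0, 0, 0.7]
    - [0, 0, 0, 0, 0.8]
    - [0, 0, 0, 0, 0.9]
    - [0, 0, 0, 0, 0.9]
    - [0, 0, 0, 0, 0.9]

```text
time_s: 20.7
tool_pos: [528.2, 253.6, 104.3]
ee_rot: [-0.707, -0.012, 0.707, -0.012]
ft_force: [0.2, 0.1, 0.5]
opening: 76.6
```

```bash
cat > ball.py <<'E'
from h import *
for i in range(8):
    s=manip.snapshot('wrist');c=s['color'].astype(int)
    m=(c.min(2)>215)|((abs(c[:,:,0]-c[:,:,2])<18)&(c.min(2)>120)); col=m[:130,317:323].all(1)
    print(manip.get_state()['time_s'],'top row',np.where(col)[0].min())
cv2.imwrite('pics/w14.png',s['color'][:,:,::-1]);print(manip.get_state()['opening'],manip.get_state()['ft_force'])
E
python3 ball.py
```

```text
20.75 top row 13
20.8 top row 13
20.85 top row 13
20.9 top row 13
20.95 top row 13
21.0 top row 13
21.05 top row 13
21.1 top row 13
76.899862455072 [-1.2588344   0.34560798 -1.21744774]
```

View pics/w14.png

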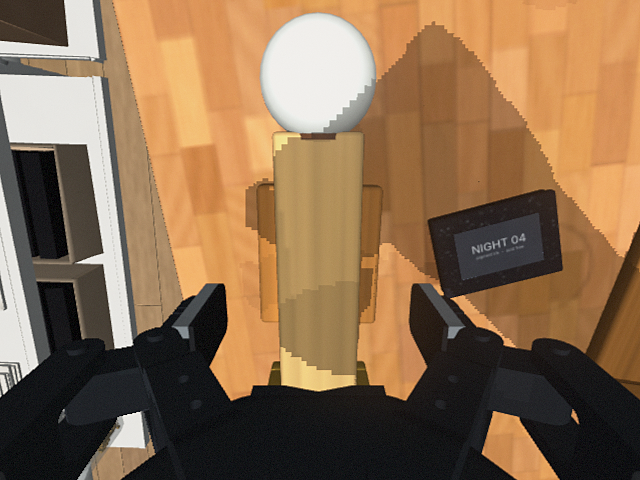

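The bar is at rest, with the jaws fully clear. Retreating upward.

Emit:
move_arm:
  series:
    - [-0.5, 0, 0, 0, 0.9]
    - [-1.5, 0, 0, 0, 0.9]
    - [-2.5, 0, 0, 0, 0.9]
    - [-3, 0, 0, 0, 0.9]
    - [-3, 0, 0, 0, 0.9]
    - [-1.5, 0, 0, 0, 0.9]
    - [0, 0, 0, 0, 0.9]
    - [0, 0, 0, 0, 0.9]

```text
time_s: 21.9
tool_pos: [528.1, 253.4, 224.0]
ee_rot: [-0.707, -0.012, 0.707, -0.012]
ft_force: [0.9, 0.2, -0.4]
opening: 77.1
```

```bash
python3 - <<'E'
from h import *
s=snap('scene','s15.png');crop(s,'s15c.png',180,170,200,160,4)
w=snap('wrist','w15.png')
st=manip.get_state();print(st['time_s'],st['tool_pos'],st['dq'].round(3),st['ft_force'])
E
```

```text
22.0 [527.72048827 253.07947899 222.88126305] [ 0.001  0.006  0.001  0.002 -0.002  0.001  0.   ] [ 0.38969401 -0.74197684 -0.12145666]
```

View pics/s15c.png

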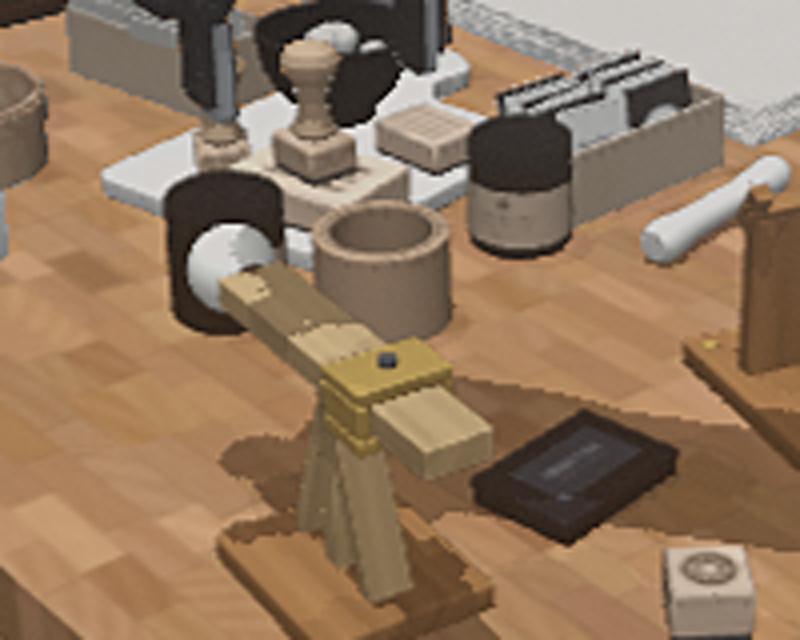

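View pics/w15.png

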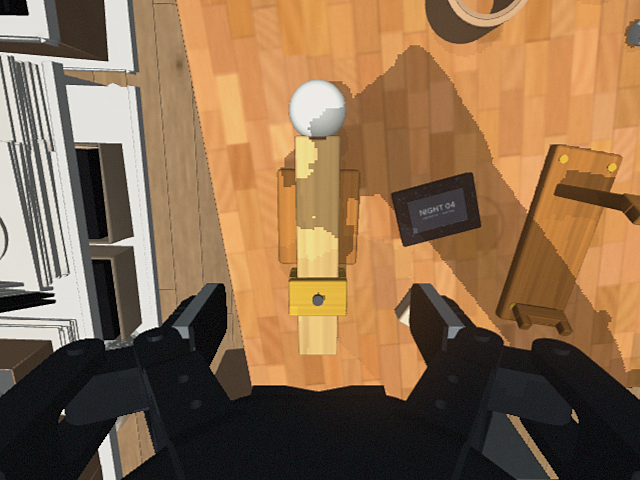

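The arm is balanced level along the ridge, the gripper is about 110 mm above it, and the bystanders haven't moved. Handing in.

```bash
python3 -c "
from h import *
print(manip.job_done())"
```

```text
the job is handed in; nothing more can be done
None
```

The mobile arm now rests level and released on the ridge alone. I handed the job in at about 22 s of the 40 s.

**What I did:** I gripped the bar across its width at x ≈ -5 mm and lifted it out of the rack. I levelled it in the grip by lightly pressing its low end on the ridge, then set it down with its balance point over the flat and released it.

**Balance point:** The cord belongs at about x = -14 mm on the bar. The wrist moment put the point 9.2 ± 1.1 mm behind the tool centre, and the stated weights with the sleeve position seen in the images predicted 8–9 mm.

**Last checks:**
- **At rest:** After the jaws opened slightly the bar rocked by 1–2° for about half a second. The ball edge then stayed on the same pixel row for eight pictures in a row, with the jaws wide open.
- **After backing off:** With the gripper about 110 mm above, the pictures show the bar lying along the ridge and level by eye. I saw no change in the ink pad, block, tape, jar or pestle.
- **Not fully consistent:** The sleeve position came out at +5 mm from the wrist camera and +7 mm from the top camera. The calculated ridge position matched the scene view only to about 2 mm. I did not measure the final tilt or bystander positions beyond the pictures.

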